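# Refit the keeper bar and draw the long nut driver out of the tool well

## Task

Lay the loose iron keeper bar across the wooden tool well, down in the notches of its two posts and finger block upwards, and let go of it while the nut driver is still lying in the well. Then, with the bar staying there, take the long nut driver out through the gap between the hood and the bar: it is longer than the gap, so slide it back under the hood, tilt its handle end up and draw it out handle first. Finish while holding the driver steady in the gripper, all of it a few centimetres higher than the bar and touching neither the well nor the bar, with everything else left where it was.

Things in the scene. Friction and masses are not known exactly. Their poses are not given: they have to be found in the camera images.
- well: Wooden trough fixed to the bench, 140 (x) x 400 mm (y). Origin under its centre on the bench; y runs along it to the hood, x across. Floor top z 8 mm; side walls 10 mm thick (inner width 120 mm) and end wall (inner face y -190 mm) 45 mm high; towards -y two posts take the bar. With the bar laid the gap runs from y -110 to +70 mm (180 mm).
- bar_seat (a point): Point midway between the two posts' notches at notch-floor height (80 mm above the bench, y -120 mm of the well); axes as the well's. The bar lies along x here. Posts 20 mm (x) x 50 mm (y), centred 70 mm either side of this point; notches 30 mm wide (y) between lips 12 mm high. Bar seated: its block's centre is 24 mm above this point.
- hood_edge (a point): Middle of the lower edge of the hood's mouth, 80 mm above the bench, at y +70 mm of the well; axes as the well's. The hood runs from here to y +200 mm, closed on its sides and at its end (inner end face 120 mm in from this point); roof 6 mm thick, its top 86 mm above the bench.
- bar_lug (a point): Centre of the finger block of the loose iron keeper bar (0.3 to 0.65 kg), which starts flat on the bench, block up. Bar 200 long (x) x 20 wide (y) x 14 mm thick; the finger block, 44 long x 20 wide x 20 mm high, stands on its middle. This point lies 24 mm above the bar's underside. The bar is the same either way round.
- driver_mid (a point): Middle of the length of the loose steel nut driver, on its axis; y points along it to the tip. 250 mm long: from y -125 to -10 mm the square handle 26 x 26 mm, then a 10 mm square shaft, and from y +102 to +125 mm an 18 mm square socket. It balances about 30 mm from this point towards the handle end (y -30 mm), on the handle.
- driver_tip (a point): Centre of the socket end face of the driver, axes as driver_mid.
- driver_handle_end (a point): Centre of the handle's end face of the driver, axes as driver_mid.
- driver: The nut driver (0.22 to 0.45 kg): origin 13 mm below driver_mid, axes the same. It starts lying along the well, axis 34 mm above the bench, tip under the hood, handle end under the bar's place, on two rests: at the well's y -110 mm (top z 21, cheeks to z 33 mm, 35 mm apart) under the handle, and y +45 mm (top z 29, cheeks to z 39 mm, 18 mm apart) under the shaft.
- keeper_bar: The keeper bar itself: origin in the middle of its underside, axes as bar_lug.
- bracket: Iron angle bracket, foot 100 x 40 x 6 mm lying flat with a 60 mm upright at one end; bystander. Origin under the foot's centre.
- offcut: Square aluminium offcut 90 x 16 x 16 mm lying in the well across its -y end, beyond the keeper bar's place; bystander. Origin under its centre.
- mug: Cobalt enamel mug of washers, 84 mm across, 85 mm high; bystander. Origin under its centre.
- pull: White porcelain drawer pull, 36 mm across, 37 mm high; bystander. Origin under its centre.
- wrench: Steel wrench 160 mm long lying on the bench; bystander. Origin on its underside.
- oil_can: Plain grey can 60 mm across, 75 mm high; bystander. Origin under its centre.
- hammer: Hammer 280 mm long lying on the bench; bystander. Origin on its underside.
Mind the look-alikes: they are no part of the job. What is shaped like the keeper_bar but orange, red or yellow is not meant.

How it is judged:
By the outcome, as a careful person would: the job done as asked, in the order asked, and still so for the second after the job is handed in, while the arm keeps its last pose, push and grip.
It also fails if it takes over 61 s, if anything falls off the work surface, if the arm or the gripper's body presses on something with over 40 N, if the wrist force passes 120 N, or if a joint passes its speed limit or range.

## Robot

A 6-joint arm with a two-finger parallel gripper is mounted at the origin on the work surface. World frame = base frame: x ahead of the robot, y to its left, z up, the work surface at z = 0. Lengths are in m, angles in rad, forces in N, time in s.
With the tool pointing down it reaches from about 0.35 to 0.85 m from the base axis. Payload 8.1 kg.
Tool frame: the origin (TCP) lies at the centre of the arm's flange, where the gripper is bolted on; the fingertips stand 186 mm ahead of it and the grasp point (between the pads) lies 167 mm ahead of it; z points along the fingers, y is the direction in which the jaws open and shut (so a half turn about z gives the same grasp; the last joint's range is limited). The gripper opens to 93 mm and grips with 3 to 60 N. Pads are 15 mm wide; open, the fingers measure 128 mm over their backs; the gripper's body (75 mm by 188 mm) begins 65 mm behind the grasp point.
Start: joints at [1.135, 0.13, 1.488, -0, 1.523, -0.085], TCP at [0.206, 0.563, 0.405] pointing down, gripper open.
Joint ranges: [-2.96, 2.96], [-0.89, 2.26], [0.02, 2.5], [-1.34, 4.48], [0, 2.73], [-2.66, 2.66]. Speed limits (rad/s): [2.39, 2.39, 2.79, 3.14, 3.14, 3.14].

## Interface

Orientations are given as a rotation vector (axis times angle).
In Python, from plant import robot, viewer, order gives the robot as it stands.
- The arm moves only by the tool apply_moves, never from a script. Its argument "deltas" is a list of rows, each a list of 3 entries, a list of its own where there are three numbers: the finger opening in mm, from 0 to 93, then the shift along the tool's x, y, z in mm, then the turn about the tool's z in rad. In form: [[grip, [dx, dy, dz], yaw], ...]. A call has 1 to 5 rows; each row shifts and turns the commanded pose from where the row before left it, along the tool's axes as they then stand; what a row does not reach is not made up. A row lasts 1/8 s, in which the tool goes at most 62.5 mm and 10.7 degrees, less where a joint would pass 70% of its speed; a pose out of reach is approached as far as the arm can. A call is refused whole if a number of a shift passes 62.5 or a number of a turn 0.188, either way. A call with a gripper value outside its range is refused whole. The fingers move at their own pace and stop on an object; "grip_force" is the grip in N (left out, the last holds). Time passes only in rows, so rows that do not move let the fingers close. It gives the time, the measured TCP pose, the force and the opening at its end, in the units of the state.
- robot.read_state(): the state, without advancing time (a new reading comes with each control period).
- viewer.read_camera(name): name is "side" or "top" or "wrist"; returns the picture (400x640x3 uint8, blue, green, red); there is no depth.
- viewer.get_calibration(name): a dict with "fx", "fy", "cx", "cy" (pixels), "R" (3x3) and "t" (3): a world point X has camera coordinates R X + t. Camera axes: x right, y down, z forward; pixel columns grow to the right and rows downward; lengths in m; the calibration is good to about 2 mm. The wrist camera is an equidistant fisheye: a pixel r from the principal point sees the ray r / f radians off the axis. A picture is of the moment at which its call begins: read the wrist's pose just before it. get_calibration takes no time and is no camera call; for the wrist camera it gives the pose at the moment of the call.
- order.close_job(): hands the job in, once; it reports no verdict.
The state is a dict: "t": time; "q": joint angles; "dq": joint speeds; "joint_torque": joint torques, N m; "tool_pos": TCP position; "orientation": TCP orientation; "force": force on the tool from outside, world axes, zero at the start; "wrist_torque": the same for the moment, N m; "opening": finger opening in m.
Only numpy, scipy, OpenCV 4.12 (cv2) and the standard library are available. Lean on these libraries where they do the work, as an engineer would, in place of code of your own. Each camera call takes 0.05 s, during which the arm holds its last target. There are 200 camera calls.

## Working session

There is one attempt and no reset: what is moved stays moved. The work goes in short steps, Python scripts to look and compute and a tool call to move; the robot and the scene stay as the last step left them, time stands still between calls to the robot, and variables do not carry over. Pictures are saved under pics/ and viewed, about 8 in all and at most 12, crops included, and the job is handed in when it is done.

Besides the shell and the picture viewer there is one more tool, called in YAML: its name, and indented under it one key for each argument. apply_moves: Moves the arm, as the interface text tells. Its arguments: {"type":"object","properties":{"deltas":{"type":"array"},"grip_force":{"type":"number"}},"required":["deltas"]}

```bash
ls; mkdir -p pics; python3 - <<'E'
from plant import robot, viewer, order
import cv2
s=robot.read_state(); print(s)
for n in ("top","side","wrist"):
    im=viewer.read_camera(n); cv2.imwrite(f"pics/{n}0.png",im)
    c=viewer.get_calibration(n); print(n,c)
E
```

```text
pics
{'t': 0.0, 'q': array([ 1.13457739e+00,  1.31146685e-01,  1.48924597e+00, -3.10929989e-05,
        1.52300203e+00, -8.53430588e-02]), 'dq': array([ 1.69382729e-03,  7.68920550e-06, -2.07948415e-03, -1.46930588e-03,
       -1.08866108e-04, -6.20741621e-06]), 'joint_torque': array([ 1.33800026e-03, -5.59850657e+01, -4.91755879e+01,  7.69682019e-02,
        3.58789566e-02, -2.31833892e-04]), 'tool_pos': array([0.20609034, 0.56325794, 0.40371409]), 'orientation': array([-5.48253191e-01, -3.09294111e+00,  2.74711039e-03]), 'force': array([-0.07082152,  0.20466112, -0.5188094 ]), 'wrist_torque': array([ 0.0548734 , -0.04269334, -0.01195142]), 'opening': 0.09277108293698522}
top {'fx': 402.4653508468247, 'fy': 402.4653508468247, 'cx': 319.7116257873462, 'cy': 199.43703971036376, 'R': array([[ 0.00937913, -0.99994173,  0.00534452],
       [-0.99781348, -0.00970859, -0.06537589],
       [ 0.06542397, -0.00471966, -0.9978464 ]]), 't': array([-0.06084434,  0.4434445 ,  1.29871916])}
side {'fx': 437.72388900011657, 'fy': 437.72388900011657, 'cx': 318.9123553686966, 'cy': 203.7703944894346, 'R': array([[ 0.72336482, -0.69042959,  0.00709354],
       [-0.53404485, -0.56597297, -0.62806902],
       [ 0.43765219,  0.45053476, -0.77812531]]), 't': array([-0.33570773,  0.25416345,  1.3623487 ])}
wrist {'fx': 309.70691628693146, 'fy': 309.70691628693146, 'cx': 320.9289278816645, 'cy': 198.43014465809574, 'R': array([[ 0.34282264,  0.93939903, -0.00144769],
       [ 0.90324984, -0.32920624,  0.27525075],
       [ 0.2580937 , -0.09566981, -0.96137138]]), 't': array([-0.59981093, -0.03274288,  0.39126811])}
```

View pics/top0.png

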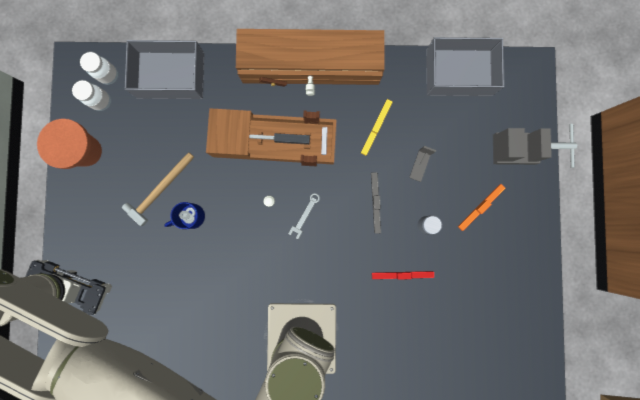

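View pics/side0.png

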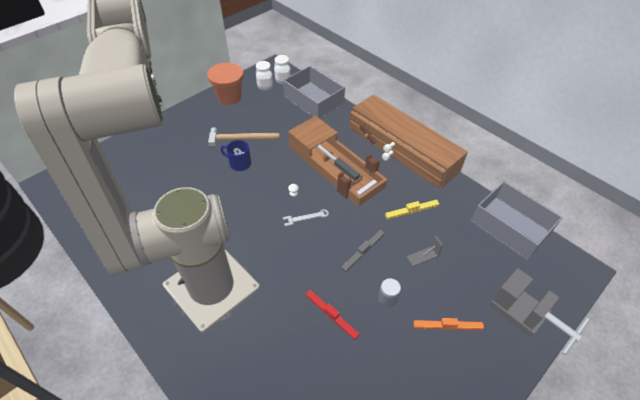

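The top view shows the dark bar at about (376,203), running up the picture. The well is at (272,138) with its hood to the left (208–250) and its posts at (310,117) and (309,160). The side view agrees. Next I'll enlarge both.

```bash
cat > h.py <<'E'
import numpy as np, cv2
from plant import robot, viewer, order
from scipy.spatial.transform import Rotation as Ro
def ray(c,u,v,fish=False):
    x=(u-c['cx'])/c['fx']; y=(v-c['cy'])/c['fy']
    if fish:
        r=np.hypot(x,y); d=np.array([x/r*np.sin(r),y/r*np.sin(r),np.cos(r)]) if r>1e-9 else np.array([0,0,1.])
    else: d=np.array([x,y,1.])
    R=np.array(c['R']); return -R.T@c['t'], R.T@d
def on(c,u,v,z,fish=False):
    o,d=ray(c,u,v,fish); return o+d*(z-o[2])/d[2]
def proj(c,X,fish=False):
    p=np.array(c['R'])@np.array(X)+c['t']
    if fish:
        r=np.arctan2(np.hypot(p[0],p[1]),p[2]); k=r/max(np.hypot(p[0],p[1]),1e-9)
        return c['cx']+c['fx']*p[0]*k, c['cy']+c['fy']*p[1]*k
    return c['cx']+c['fx']*p[0]/p[2], c['cy']+c['fy']*p[1]/p[2]
E
python3 - <<'E'
from h import *
im=cv2.imread('pics/top0.png')
a=cv2.resize(im[95:175,200:400],None,fx=4,fy=4,interpolation=cv2.INTER_CUBIC)
b=cv2.resize(im[165:240,200:400],None,fx=4,fy=4,interpolation=cv2.INTER_CUBIC)[:280]
cv2.imwrite('pics/c0.png',np.vstack([a,b]))
hsv=cv2.cvtColor(im,cv2.COLOR_BGR2HSV)
c=viewer.get_calibration('top')
print('bar px',im[203,370:384].tolist())
# bar: less saturated than bench
sub=im[165:240,360:392].astype(int)
m=((sub[...,0]-sub[...,2])<8).astype(np.uint8)
n,l,st,ce=cv2.connectedComponentsWithStats(m); k=1+np.argmax(st[1:,4])
pts=np.argwhere(l==k)[:,::-1].astype(np.float32)+[360,165]
r=cv2.minAreaRect(pts.astype(np.float32)); print(st[k],r)
for p in cv2.boxPoints(r): print(on(c,*p,0.012).round(4))
print('c',on(c,*r[0],.012))
# well: brown mask
m=((hsv[...,0]<16)&(hsv[...,1]>90)).astype(np.uint8); m[:100]=0;m[175:]=0;m[:,:195]=0;m[:,350:]=0
n,l,st,ce=cv2.connectedComponentsWithStats(m)
k=1+np.argmax(st[1:,4]);print(st[k])
pts=np.argwhere(l==k)[:,::-1].astype(np.float32)
r=cv2.minAreaRect(pts); print(r,[on(c,*p,.06).round(3).tolist() for p in cv2.boxPoints(r)])
E
```

```text
bar px [[105, 98, 91], [105, 97, 90], [91, 86, 82], [75, 75, 74], [110, 112, 112], [119, 121, 122], [119, 121, 122], [118, 121, 121], [119, 121, 122], [125, 128, 127], [112, 109, 104], [105, 98, 91], [105, 97, 90], [105, 96, 89]]
[ 11   7  10  62 438] ((375.9841003417969, 202.4723358154297), (61.30000686645508, 7.730246543884277), 86.72950744628906)
[ 0.5359 -0.2223  0.012 ]
[ 0.5376 -0.2477  0.012 ]
[ 0.3371 -0.2591  0.012 ]
[ 0.3355 -0.2339  0.012 ]
c [ 0.43602282 -0.24076408  0.012     ]
[ 206  109  130   57 5363]
((271.13104248046875, 134.92759704589844), (127.97309112548828, 53.481292724609375), 4.763641834259033) [[0.575, 0.308, 0.06], [0.747, 0.298, 0.06], [0.717, -0.109, 0.06], [0.545, -0.096, 0.06]]
```

View pics/c0.png

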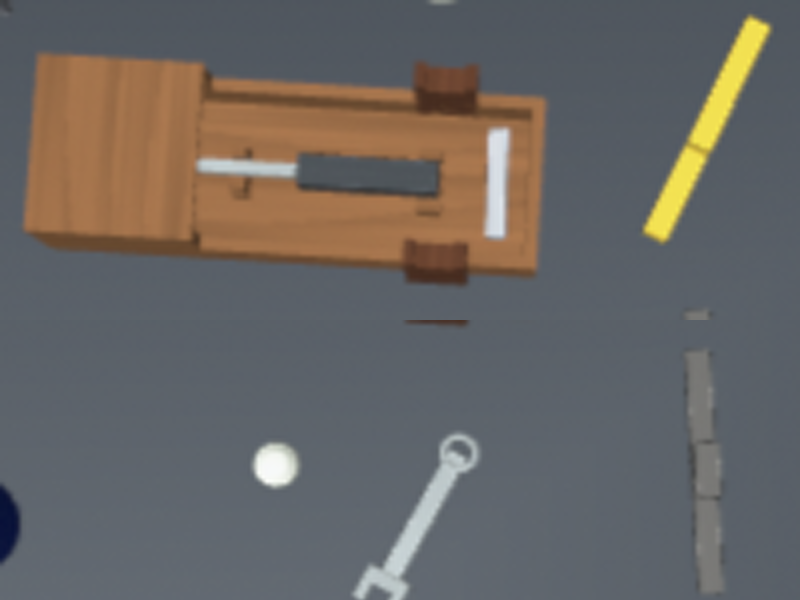

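The zoomed crop shows the hood's top corners at crop pixels (38,53), (205,64), (25,230) and (195,243). The bar runs from (698,350) to (712,592), with its block at about (707,470).

```bash
cat >> h.py <<'E'
def grasp():
    s=robot.read_state(); R=Ro.from_rotvec(s['orientation']).as_matrix()
    g=s['tool_pos']+R[:,2]*.167
    return s,R,g,np.degrees(np.arctan2(R[1,1],R[0,1]))
def plan(target,jaw):
    """turn first, then shift; prints totals"""
    s,R,g,a=grasp()
    d=(jaw-a+90)%180-90; print('g',g.round(4),'jaw',a.round(2),'open',s['opening'].round(4),'F',s['force'].round(1),'t',s['t'],'tilt',R[:,2].round(4),'q',s['q'].round(2))
    print('turn tool yaw',round(-np.radians(d),4))
    w=np.array(target)-g
    print('shift if not turned',(R.T@w*1000).round(1),' if turned first',((R@Ro.from_euler('z',-d,degrees=True).as_matrix()).T@w*1000).round(1))
E
python3 - <<'E'
from h import *
c=viewer.get_calibration('top')
H=[on(c,200+u/4,95+v/4,.086)[:2] for u,v in [(38,53),(205,64),(25,230),(195,243)]]
H=np.array(H);print(H.round(4)); print(np.linalg.norm(H[0]-H[1]),np.linalg.norm(H[2]-H[3]),np.linalg.norm(H[0]-H[2]),np.linalg.norm(H[1]-H[3]))
ctr=H.mean(0); yv=(H[0]+H[2]-H[1]-H[3]); xv=(H[0]+H[1]-H[2]-H[3]); print(np.degrees(np.arctan2(yv[1],yv[0]))-90,np.degrees(np.arctan2(xv[1],xv[0])))
th=np.mean([np.arctan2(yv[1],yv[0])-np.pi/2,np.arctan2(xv[1],xv[0])]); Y=np.array([-np.sin(th),np.cos(th)]);X=np.array([np.cos(th),np.sin(th)])
org=ctr-.135*Y; print('well',org,np.degrees(th),'seat',org-.12*Y)
for n,p,z in [('drv end',(438,176),.047),('drv front',(298,172),.047),('postA',(447,85),.09),('postB',(436,258),.09)]:
    q=on(c,200+p[0]/4,95+p[1]/4,z)[:2]-org; print(n,X@q,Y@q)
plan([.436,-.241,.20],93.3)
E
```

```text
[[0.7218 0.2911]
 [0.7145 0.1605]
 [0.5819 0.2974]
 [0.5731 0.1653]]
0.1308350647546795 0.13233071718456663 0.13997369221880968 0.14142150637196044
-3.516527067206681 -2.266063912166663
well [0.64100937 0.09373827] -2.8912954896866703 seat [ 0.63495643 -0.02610897]
drv end 0.001047825352762692 -0.11563904985397082
drv front -0.0025618879837025752 -0.0032044395614012422
postA 0.06382915285984021 -0.1196607010492255
postB -0.07244682466314008 -0.11947462119301694Traceback (most recent call last):
  File "<stdin>", line 10, in <module>
  File "h.py", line 25, in plan
    d=(jaw-a+90)%180-90; print('g',g.round(4),'jaw',a.round(2),'open',s['opening'].round(4),'F',s['force'].round(1),'t',s['t'],'tilt',R[:,2].round(4),'q',s['q'].round(2))
                                                                      ^^^^^^^^^^^^^^^^^^
AttributeError: 'float' object has no attribute 'round'
```

```bash
sed -i "s/s\['opening'\].round(4)/round(float(s['opening']),4)/" h.py; python3 -c "
from h import *
plan([.47,.3,.24],93.3)"
```

```text
g [0.206  0.5631 0.2369] jaw 69.9 open 0.093 F [-0.7 -0.2 -0. ] t 0.15 tilt [-6.0e-04 -1.4e-03 -1.0e+00] q [ 1.13  0.13  1.49 -0.    1.52 -0.09]
turn tool yaw -0.4084
shift if not turned [-338.3 -156.3   -2.9]  if turned first [-248.4 -277.8   -2.9]
```

apply_moves:
  deltas:
    - [93,[-40,10,0],-0.08]
    - [93,[-45,0,0],-0.08]
    - [93,[-48,-20,0],-0.08]
    - [93,[-45,-45,0],-0.08]
    - [93,[-35,-50,0],-0.09]

```text
t: 0.78
tool_pos: [0.4075, 0.4169, 0.4041]
orientation: [0.098, -3.14, 0.001]
force: [-0.3, 1.1, -0.9]
opening: 0.0934
```

```bash
python3 -c "
from h import *
plan([.436,-.241,.20],93.3)"
```

```text
g [0.4074 0.4168 0.2371] jaw 93.56 open 0.0934 F [-0.3  1.1 -0.9] t 0.775 tilt [-4.e-04 -6.e-04 -1.e+00] q [ 0.71  0.09  1.54 -0.    1.52 -0.92]
turn tool yaw 0.0045
shift if not turned [  12.3 -658.3   37.5]  if turned first [   9.3 -658.4   37.5]
```

apply_moves:
  deltas:
    - [93,[0,-40,0],0]
    - [93,[0,-58,0],0]
    - [93,[0,-58,0],0]
    - [93,[0,-58,0],0]
    - [93,[0,-58,0],0]

```text
t: 1.4
tool_pos: [0.4221, 0.1452, 0.4046]
orientation: [-0.094, 3.14, -0.0]
force: [0.6, 0.1, -0.1]
opening: 0.0934
```

apply_moves:
  deltas:
    - [93,[0,-58,0],0]
    - [93,[0,-58,0],0]
    - [93,[0,-58,0],0]
    - [93,[0,-58,0],0]
    - [93,[4,-58,10],0]

```text
t: 2.02
tool_pos: [0.4355, -0.1448, 0.3954]
orientation: [-0.093, 3.138, -0.001]
force: [0.9, 0.6, -0.1]
opening: 0.093
```

apply_moves:
  deltas:
    - [60,[4,-52,20],0]
    - [60,[4,-40,20],0]
    - [60,[0,0,0],0]
    - [60,[0,0,0],0]

```text
t: 2.52
tool_pos: [0.433, -0.2348, 0.3547]
orientation: [0.092, -3.14, -0.001]
force: [1.1, 0.2, 0.4]
opening: 0.0609
```

```bash
python3 - <<'E'
from h import *
c=viewer.get_calibration('wrist'); im=viewer.read_camera('wrist'); cv2.imwrite('pics/w1.png',im)
plan([.436,-.241,.024],93.3)
for p in [(.336,-.246,.012),(.536,-.235,.012),(.436,-.241,.034)]: print(proj(c,p,True))
E
```

```text
g [ 0.4333 -0.2344  0.1882] jaw 93.42 open 0.0605 F [0.9 0.3 0.6] t 2.575 tilt [ 5.e-04  1.e-04 -1.e+00] q [-0.6  -0.14  1.84  0.    1.43 -2.23]
turn tool yaw 0.0021
shift if not turned [ -2.2  -6.7 164.2]  if turned first [ -2.2  -6.7 164.2]
(np.float64(314.8405802729567), np.float64(92.00595871998966))
(np.float64(314.87808102400464), np.float64(268.9903550488102))
(np.float64(313.78836041132877), np.float64(191.67568266764778))
```

View pics/w1.png

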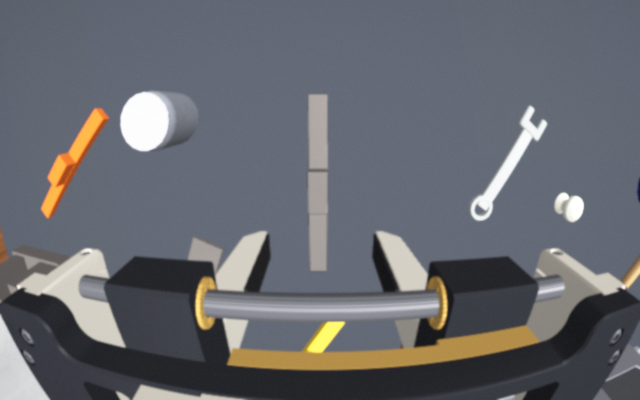

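The wrist view shows the bar from (318,95) to (318,270), with its block spanning rows 170–213. It lies between the open fingers.

```bash
python3 - <<'E'
from h import *
im=cv2.imread('pics/w1.png').astype(int); c=viewer.get_calibration('wrist')
for v in (110,140,180,205,230,260):
    d=im[v,295:342,0]-im[v,295:342,2]; k=np.where(d<2)[0]+295
    z=.034 if 172<v<212 else .014
    print(v,k.min(),k.max(),on(c,(k.min()+k.max())/2,v,z,True).round(4))
for v,z in [(95,.014),(270,.014),(171,.034),(213,.034)]: print(on(c,318,v,z,True).round(4))
E
```

```text
110 308 327 [ 0.3552 -0.2421  0.014 ]
140 309 327 [ 0.3863 -0.2397  0.014 ]
180 308 327 [ 0.4244 -0.2378  0.034 ]
205 308 327 [ 0.4504 -0.2363  0.034 ]
230 309 326 [ 0.4858 -0.2345  0.014 ]
260 310 326 [ 0.5235 -0.2318  0.014 ]
[ 0.3396 -0.2425  0.014 ]
[ 0.5369 -0.231   0.014 ]
[ 0.4152 -0.2378  0.034 ]
[ 0.459  -0.2353  0.034 ]
```

apply_moves:
  deltas:
    - [60,[-3.5,-2.5,40],0]
    - [60,[0,0,45],0]
    - [60,[0,0,45],0]
    - [60,[0,0,32],0]
    - [60,[0,0,0],0]

```text
t: 3.2
tool_pos: [0.436, -0.2355, 0.1909]
orientation: [0.096, -3.137, -0.004]
force: [-0.6, 0.4, -0.3]
opening: 0.0597
```

```bash
python3 -c "
from h import *
plan([.437,-.237,.026],93.35)"
```

```text
g [ 0.4354 -0.2351  0.024 ] jaw 93.49 open 0.0597 F [-0.6  0.4 -0.3] t 3.2 tilt [-0.0037  0.0027 -1.    ] q [-0.6   0.07  1.96  0.    1.11 -2.23]
turn tool yaw 0.0025
shift if not turned [-1.5 -2.  -2.1]  if turned first [-1.5 -2.  -2.1]
```

apply_moves:
  deltas:
    - [60,[-1.5,-2,0],0]
    - [15,[0,0,0],0]
    - [15,[0,0,0],0]
    - [15,[0,0,0],0]
    - [15,[0,0,0],0]
  grip_force: 45

```text
t: 3.82
tool_pos: [0.4383, -0.2393, 0.1929]
orientation: [-0.093, 3.14, -0.0]
force: [-0.7, 0.0, -0.9]
opening: 0.0246
```

apply_moves:
  deltas:
    - [10,[0,0,-20],0]
    - [10,[0,0,-40],0]
    - [10,[0,0,-50],0]
    - [10,[0,0,-50],0]
    - [10,[0,0,0],0]

```text
t: 4.45
tool_pos: [0.4394, -0.2401, 0.3573]
orientation: [-0.093, 3.134, -0.007]
force: [-0.1, -0.5, -4.2]
opening: 0.0199
```

```bash
python3 -c "
from h import *
plan([.635,-.026,.18],87.1)"
```

```text
g [ 0.4405 -0.2408  0.1903] jaw 93.39 open 0.0199 F [-0.1 -0.5 -4.2] t 4.45 tilt [ 0.0065 -0.0045 -1.    ] q [-0.6  -0.12  1.82 -0.    1.43 -2.23]
turn tool yaw 0.1097
shift if not turned [-206.8  203.    10.6]  if turned first [-183.3  224.4   10.6]
```

apply_moves:
  deltas:
    - [10,[0,0,0],0.11]
    - [10,[-37,45,0],0]
    - [10,[-37,45,0],0]
    - [10,[-37,45,0],0]
    - [10,[-37,45,0],0]

```text
t: 5.08
tool_pos: [0.5956, -0.0654, 0.3499]
orientation: [-0.08, -3.137, -0.001]
force: [0.9, -1.7, -4.2]
opening: 0.0195
```

apply_moves:
  deltas:
    - [10,[-35,44,0],0]
    - [10,[0,0,0],0]
    - [10,[0,0,0],0]

```text
t: 5.45
tool_pos: [0.6318, -0.0247, 0.35]
orientation: [-0.078, -3.136, 0.0]
force: [0.2, -0.8, -3.6]
opening: 0.0196
```

```bash
python3 - <<'E'
from h import *
c=viewer.get_calibration('wrist'); im=viewer.read_camera('wrist'); cv2.imwrite('pics/w2.png',im)
plan([.635,-.026,.106],87.1)
import pickle; pickle.dump(c,open('cw2.pkl','wb'))
E
```

```text
g [ 0.6311 -0.0254  0.1838] jaw 87.07 open 0.0196 F [-0.1 -1.1 -2.8] t 5.5 tilt [-3.2e-03 -1.0e-04 -1.0e+00] q [-0.12  0.25  1.46 -0.    1.44 -1.64]
turn tool yaw -0.0005
shift if not turned [-4.1 -0.4 77.8]  if turned first [-4.1 -0.4 77.8]
```

View pics/w2.png

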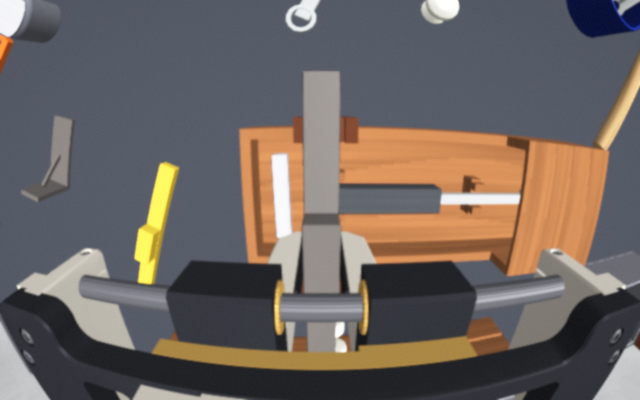

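The wrist view shows the near post as columns 294–358 at rows 117–143, with the bar running over it at columns 304–340. The hood's mouth edge runs from (526,137) to (508,275), and the handle front is at (440,198).

```bash
python3 - <<'E'
from h import *
import pickle
c=pickle.load(open('cw2.pkl','rb')); im=cv2.imread('pics/w2.png')
o=np.array([.6410,.0937]); th=np.radians(-2.9); X=np.array([np.cos(th),np.sin(th)]);Y=np.array([-np.sin(th),np.cos(th)])
def W(n,u,v,z):
    p=on(c,u,v,z,True)[:2]; q=p-o; print(n,p.round(4),'well x,y',(X@q).round(4),(Y@q).round(4))
W('postL',294.5,120,.092);W('postR',357.5,120,.092)
W('hood n',526,137,.086);W('hood f',508,275,.086); W('hood n far',609,150,.086)
W('endwall n',240,129,.045);W('endwall f',247,262,.045)
W('handle front',440.5,186,.047);W('handle front',440.5,212,.047);W('shaft',500,199,.039)
crop=cv2.resize(im[100:300,230:540],None,fx=2.5,fy=2.5,interpolation=cv2.INTER_CUBIC); cv2.imwrite('pics/c2.png',crop)
E
```

```text
postL [ 0.5593 -0.0409] well x,y -0.0748 -0.1385
postR [0.5615 0.0073] well x,y -0.075 -0.0903
hood n [0.5748 0.1677] well x,y -0.0699 0.0706
hood f [0.717  0.1677] well x,y 0.0722 0.0777
hood n far [0.5835 0.3033] well x,y -0.068 0.2064
endwall n [ 0.5645 -0.0968] well x,y -0.0667 -0.1941
endwall f [ 0.7015 -0.1057] well x,y 0.0705 -0.1961
handle front [0.6282 0.0946] well x,y -0.0128 0.0002
handle front [0.6555 0.0962] well x,y 0.0143 0.0033
shaft [0.6478 0.1731] well x,y 0.0028 0.0797
```

View pics/c2.png

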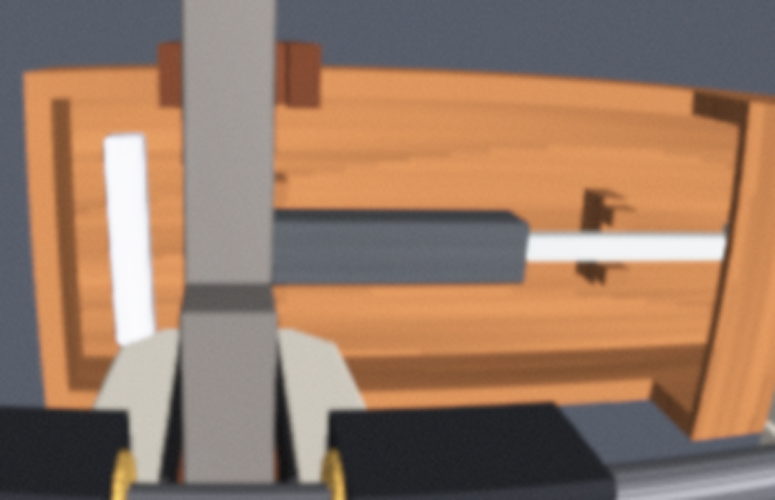

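```bash
python3 - <<'E'
from h import *
import pickle
c=pickle.load(open('cw2.pkl','rb')); im=cv2.imread('pics/w2.png').astype(int)
s,R,g,a=grasp(); print(g,a)
for v in (80,100,155,165,205):
    r=im[v]; k=[u for u in range(285,358) if abs(r[u,0]-r[u,2])<18 and r[u].sum()>280]
    z=g[2]-.012
    p=on(c,(k[0]+k[-1])/2,v,z,True); d=p-g; print(v,k[0],k[-1],(R.T@d).round(4))
for v in (115,125,135):
    for u in range(290,300): print(im[v,u].tolist(),end=' ')
    print()
    for u in range(352,362): print(im[v,u].tolist(),end=' ')
    print()
E
```

```text
[ 0.63114332 -0.02541404  0.18376883] 87.0695436842761
80 287 355 [0.0931 0.0011 0.0123]
100 287 355 [0.0828 0.0011 0.0123]
155 285 337 [ 0.0545 -0.004   0.0122]
165 285 337 [ 0.0492 -0.004   0.0122]
205 285 357 [0.0275 0.0012 0.0121]
[106, 94, 88] [104, 94, 89] [104, 93, 88] [105, 93, 90] [103, 92, 91] [102, 93, 91] [103, 92, 90] [101, 91, 91] [99, 89, 90] [98, 90, 93] 
[102, 92, 90] [105, 94, 92] [104, 92, 89] [105, 93, 90] [106, 95, 91] [105, 93, 90] [104, 94, 88] [105, 92, 87] [105, 92, 87] [105, 94, 89] 
[90, 95, 113] [85, 92, 114] [78, 89, 118] [66, 84, 127] [55, 78, 131] [52, 77, 134] [51, 76, 133] [51, 75, 133] [51, 75, 133] [51, 75, 133] 
[54, 78, 135] [53, 77, 134] [53, 76, 135] [52, 76, 133] [53, 77, 134] [60, 78, 128] [77, 86, 121] [90, 92, 111] [95, 94, 104] [96, 93, 103] 
[91, 144, 213] [86, 139, 208] [79, 127, 194] [66, 105, 168] [58, 86, 145] [51, 75, 133] [52, 76, 132] [52, 76, 132] [49, 74, 130] [53, 77, 133] 
[50, 75, 131] [51, 74, 131] [52, 77, 133] [52, 76, 133] [53, 80, 138] [63, 97, 160] [78, 123, 191] [91, 145, 215] [95, 152, 223] [94, 151, 223]
```

apply_moves:
  deltas:
    - [10,[-5,2.5,20],0.006]
    - [10,[0,0,25],0]
    - [10,[0,0,12],0]
    - [10,[0,0,0],0]

```text
t: 6.0
tool_pos: [0.6368, -0.0231, 0.2938]
orientation: [-0.091, -3.137, -0.0]
force: [-0.7, 0.1, -3.5]
opening: 0.0197
```

```bash
python3 - <<'E'
from h import *
c=viewer.get_calibration('wrist'); im=viewer.read_camera('wrist'); im2=viewer.read_camera('side'); 
plan([.636,-.0225,.106],86.8)
a=cv2.resize(im[60:310,230:430],None,fx=2,fy=2,interpolation=cv2.INTER_CUBIC)
u,v=map(int,proj(viewer.get_calibration('side'),[.636,-.0225,.1]))
b=cv2.resize(im2[v-50:v+50,u-40:u+40],None,fx=5,fy=5,interpolation=cv2.INTER_CUBIC)
cv2.imwrite('pics/w3.png',np.hstack([a,b]))
import pickle; pickle.dump(c,open('cw3.pkl','wb'))
E
```

```text
g [ 0.6378 -0.023   0.1293] jaw 86.72 open 0.0199 F [ 0.4 -0.2 -2.5] t 6.1 tilt [ 7.e-04 -1.e-04 -1.e+00] q [-0.12  0.3   1.49 -0.    1.35 -1.63]
turn tool yaw -0.0014
shift if not turned [ 1.9  0.4 23.3]  if turned first [ 1.9  0.4 23.3]
```

View pics/w3.png

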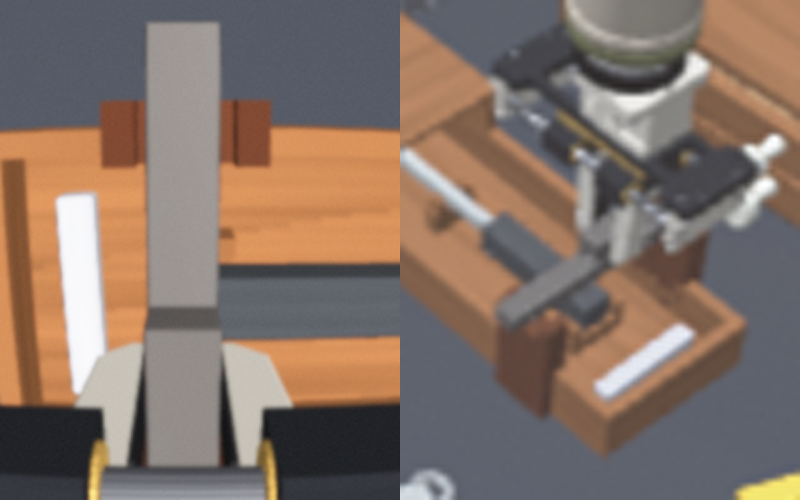

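The wrist crop shows the post lips at 101–138 and 236–270, and the bar at 147–218. The bar is about 1 mm off the notch centre. I'll shift it and lower it.

apply_moves:
  deltas:
    - [10,[1,1,10],0]
    - [10,[0,0,9],0]
    - [10,[0,0,3],0]
    - [10,[0,0,0],0]

```text
t: 6.6
tool_pos: [0.637, -0.0214, 0.2789]
orientation: [0.089, 3.138, -0.001]
force: [-18.2, 2.4, 30.9]
opening: 0.0195
```

```bash
python3 -c "
from h import *
plan([.636,-.0225,.106],86.8)"
```

```text
g [ 0.6374 -0.0215  0.1119] jaw 86.77 open 0.0195 F [-18.2   2.4  30.9] t 6.6 tilt [ 2.3e-03 -5.0e-04 -1.0e+00] q [-0.11  0.32  1.51 -0.    1.31 -1.63]
turn tool yaw -0.0006
shift if not turned [ 1.3 -1.1  5.9]  if turned first [ 1.3 -1.1  5.9]
```

apply_moves:
  deltas:
    - [10,[0,0,-7],0]
    - [10,[0,0,0],0]

```text
t: 6.85
tool_pos: [0.6368, -0.0215, 0.281]
orientation: [0.089, 3.139, -0.0]
force: [-0.5, 0.1, -3.8]
opening: 0.0195
```

```bash
python3 - <<'E'
from h import *
c=viewer.get_calibration('wrist'); im=viewer.read_camera('wrist'); im2=viewer.read_camera('side'); 
plan([.636,-.0225,.106],86.8)
a=cv2.resize(im[60:310,230:430],None,fx=2,fy=2,interpolation=cv2.INTER_CUBIC)
u,v=map(int,proj(viewer.get_calibration('side'),[.636,-.0225,.1]))
b=cv2.resize(im2[v-50:v+50,u-40:u+40],None,fx=5,fy=5,interpolation=cv2.INTER_CUBIC)
cv2.imwrite('pics/w4.png',np.hstack([a,b]))
E
```

```text
g [ 0.6363 -0.0215  0.1128] jaw 86.75 open 0.0195 F [-0.4 -0.2 -4.4] t 6.95 tilt [-9.e-04  1.e-04 -1.e+00] q [-0.11  0.32  1.51 -0.    1.32 -1.63]
turn tool yaw -0.0009
shift if not turned [ 0.2 -1.   6.8]  if turned first [ 0.2 -1.   6.8]
```

View pics/w4.png

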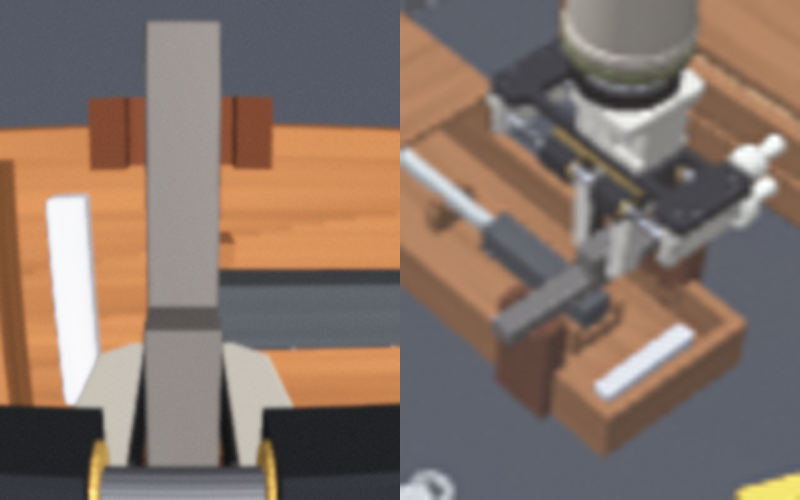

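```bash
python3 - <<'E'
from h import *
t=viewer.get_calibration('top'); s=viewer.get_calibration('side')
def blobs(f,x0,x1,y0,y1):
    im=cv2.imread(f); h=cv2.cvtColor(im,cv2.COLOR_BGR2HSV)
    m=((h[...,2]>170)&(h[...,1]<40)).astype(np.uint8); M=np.zeros_like(m); M[y0:y1,x0:x1]=m[y0:y1,x0:x1]
    n,l,st,ce=cv2.connectedComponentsWithStats(M); 
    print(f,[(st[i].tolist(),ce[i].round(1).tolist()) for i in range(1,n) if st[i,4]>5])
blobs('pics/top0.png',295,330,65,105); blobs('pics/side0.png',370,410,130,175)
def tri(a,b):
    o1,d1=ray(t,*a);o2,d2=ray(s,*b); d1/=np.linalg.norm(d1);d2/=np.linalg.norm(d2)
    k=np.linalg.lstsq(np.stack([d1,-d2],1),o2-o1,rcond=None)[0]; p,q=o1+k[0]*d1,o2+k[1]*d2; print((p+q)/2,np.linalg.norm(p-q))
tri((310,79),(392,145)); tri((310,91),(386,155)); tri((310,85),(388,150))
x=viewer.get_calibration('top')
print(proj(s,[.735,-.025,.1]),proj(s,[.705,-.025,.092]))
E
```

```text
pics/top0.png [([306, 76, 8, 19, 110], [309.4, 86.2])]
pics/side0.png [([382, 142, 13, 18, 119], [387.4, 150.4])]
[ 0.82213707 -0.02239719  0.07853997] 0.0012884570359177673
[ 0.79507399 -0.02194746  0.04386989] 0.000995952495856321
[ 0.80709245 -0.02093763  0.06191794] 0.0026545149931273726
(np.float64(377.6256993760662), np.float64(152.44464932028825)) (np.float64(371.8837425821749), np.float64(158.0225288952949))
```

```bash
python3 - <<'E'
from h import *
s,R,g,a=grasp(); c=viewer.get_calibration('wrist'); print(s['wrist_torque'],s['force'])
T=lambda p:g+R@np.array(p)
for tilt in (-6,-3,0,3,6,9):
    k=np.radians(tilt); out=[]
    for y in (-.01,.01):
        out.append(np.round(proj(c,T([.1*np.cos(k),y,.012+.1*np.sin(k)]),True),1))
    print(tilt,out)
# post top lip edges expected, for seat guess
th=np.radians(-3.2);X=np.array([np.cos(th),np.sin(th),0]);Y=np.array([-np.sin(th),np.cos(th),0])
S=np.array([.636,-.0225,.092])
for sx in(-.08,-.06):
  print(sx,[np.round(proj(c,S+sx*X+dy*Y,True),1) for dy in(-.025,-.015,.015,.025)])
E
```

```text
[ 0.00622059 -0.00643222 -0.03567983] [-0.37766311 -0.19777389 -4.39830849]
-6 [array([298.7,  65. ]), array([341.1,  65. ])]
-3 [array([299.5,  65.7]), array([340.4,  65.7])]
0 [array([300.2,  67. ]), array([339.7,  67. ])]
3 [array([300.8,  68.6]), array([339.1,  68.6])]
6 [array([301.4,  70.7]), array([338.6,  70.7])]
9 [array([302. ,  73.1]), array([338.1,  73.1])]
-0.08 [array([271.7, 106.1]), array([290. , 105.6]), array([345.9, 105.5]), array([364.4, 105.9])]
-0.06 [array([272.4, 142.5]), array([290.5, 142.2]), array([345.6, 142.1]), array([363.8, 142.4])]
```

The bar is tilted about 5° in the grip with its near end low. That near end already sits on the notch floor, which matches first contact 6 mm high. I'll loosen the grip so the bar pivots level while I lower it.

apply_moves:
  deltas:
    - [10,[0,0,0],0]
    - [10,[0,0,1],0]
    - [10,[0,0,2],0]
    - [10,[0,0,2],0]
  grip_force: 6

```text
t: 7.45
tool_pos: [0.6372, -0.0216, 0.2777]
orientation: [0.089, 3.138, -0.0]
force: [-2.9, 0.9, 10.1]
opening: 0.0199
```

```bash
python3 -c "
from h import *
plan([.636,-.0215,.106],86.8);print(robot.read_state()['wrist_torque'])"
```

```text
g [ 0.6377 -0.0216  0.1107] jaw 86.75 open 0.0199 F [-2.9  0.9 10.1] t 7.45 tilt [ 2.5e-03 -2.0e-04 -1.0e+00] q [-0.11  0.32  1.51  0.    1.31 -1.63]
turn tool yaw -0.0009
shift if not turned [1.7 0.  4.7]  if turned first [1.7 0.  4.7]
[ 0.13182684  0.55355121 -0.00490587]
```

The fingers were still closing when the lift began (opening 24.6 mm). So the bar hangs about 6 mm low in the grip, and this contact is the seat: the force acts centrally. I'll relieve the push, release and look.

apply_moves:
  deltas:
    - [10,[0,0,-2],0]
    - [34,[0,0,0],0]
    - [34,[0,0,0],0]
    - [34,[0,0,0],0]
    - [34,[0,0,-10],0]

```text
t: 8.07
tool_pos: [0.6362, -0.0215, 0.287]
orientation: [-0.089, -3.138, -0.0]
force: [-0.3, 0.2, -0.4]
opening: 0.034
```

apply_moves:
  deltas:
    - [34,[0,0,-30],0]
    - [34,[0,0,-50],0]
    - [60,[0,0,-40],0]
    - [60,[0,20,0],0]
    - [60,[0,0,0],0]

```text
t: 8.7
tool_pos: [0.6377, -0.0003, 0.4077]
orientation: [0.087, 3.14, 0.001]
force: [-0.6, 0.3, -0.8]
opening: 0.0579
```

```bash
python3 - <<'E'
from h import *
c=viewer.get_calibration('wrist'); im=viewer.read_camera('wrist'); im2=viewer.read_camera('side'); 
import pickle; pickle.dump(c,open('cw5.pkl','wb')); cv2.imwrite('pics/w5full.png',im)
plan([.636,-.0215,.106],86.8)
a=im[60:310,200:540]; a=cv2.resize(a,None,fx=1.35,fy=1.35,interpolation=cv2.INTER_CUBIC)
u,v=map(int,proj(viewer.get_calibration('side'),[.636,-.0225,.1]))
b=cv2.resize(im2[v-42:v+43,u-38:u+38],(302,337),interpolation=cv2.INTER_CUBIC)
cv2.imwrite('pics/w5.png',np.hstack([a[:337],b]))
E
```

```text
g [ 0.6369 -0.0013  0.239 ] jaw 86.8 open 0.0592 F [-0.2 -0.8 -0.7] t 8.8 tilt [-2.8e-03 -1.0e-04 -1.0e+00] q [-0.08  0.23  1.37 -0.    1.54 -1.6 ]
turn tool yaw -0.0001
shift if not turned [ -0.6 -20.2 133. ]  if turned first [ -0.6 -20.2 133. ]
```

View pics/w5.png

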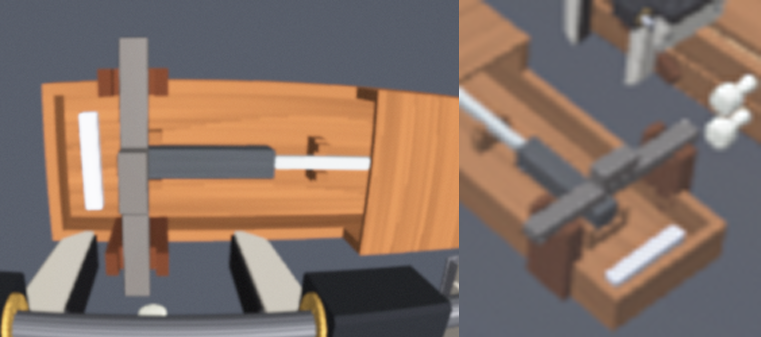

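The bar lies in both notches with its block up. The handle front is at crop pixel (274,163). The shaft meets the hood edge at (369,163).

```bash
python3 - <<'E'
from h import *
import pickle
c=pickle.load(open('cw5.pkl','rb'))
o=np.array([.6427,.0983]); th=np.radians(-3.2); X=np.array([np.cos(th),np.sin(th)]);Y=np.array([-np.sin(th),np.cos(th)])
def W(n,u,v,z):
    p=on(c,200+u/1.35,60+v/1.35,z,True)[:2]; q=p-o; print(n,p.round(4),'well',(X@q*1e3).round(1),(Y@q*1e3).round(1))
W('handle front top',271,148,.047);W('handle front bot',271,178,.047);W('handle front mid low',275,163,.034)
W('handle top@bar',148,148,.047);W('handle bot@bar',148,178,.047)
W('shaft end',366,163,.039); W('shaft mid',300,162,.039)
W('hood edge@shaft',371,163,.086); W('hood n',377,90,.086); W('hood f',359,254,.086)
W('bar R near',148,60,.094);W('bar L near',120,60,.094);W('bar R far',150,280,.094);W('bar L far',124,280,.094);W('block R',148,180,.114);W('block L',119,180,.114)
W('rest45',312,163,.029);W('bar end n',133,39,.094);W('bar end f',137,295,.094)
t=[on(c,200+u/1.35,60+163/1.35,.034,True)[:2] for u in(275,)]
E
```

```text
handle front top [0.6296 0.0923] well -12.7 -6.7
handle front bot [0.656  0.0926] well 13.6 -5.0
handle front mid low [0.6459 0.0995] well 3.2 1.4
handle top@bar [ 0.6247 -0.0115] well -11.9 -110.6
handle bot@bar [ 0.6504 -0.0131] well 13.9 -110.8
shaft end [0.6484 0.1884] well 0.6 90.3
shaft mid [0.6448 0.1215] well 0.8 23.2
hood edge@shaft [0.6368 0.1684] well -9.8 69.6
hood n [0.5779 0.1715] well -68.7 69.4
hood f [0.7171 0.1653] well 70.5 71.1
bar R near [ 0.5535 -0.0056] well -83.3 -108.7
bar L near [ 0.5522 -0.025 ] well -83.5 -128.2
bar R far [ 0.7218 -0.0147] well 85.3 -108.4
bar L far [ 0.7209 -0.0355] well 85.5 -129.2
block R [ 0.6343 -0.0098] well -2.4 -108.4
block L [ 0.6332 -0.0295] well -2.4 -128.2
rest45 [0.6487 0.1367] well 3.8 38.7
bar end n [ 0.538  -0.0151] well -98.2 -119.1
bar end f [ 0.7353 -0.0262] well 99.4 -119.1
```

apply_moves:
  deltas:
    - [50,[0,0,0],0.175]
    - [50,[0,0,0],0.175]
    - [50,[0,0,0],0.175]
    - [50,[0,0,0],0.175]
    - [50,[0,0,0],0.175]

```text
t: 9.43
tool_pos: [0.6374, -0.0021, 0.4057]
orientation: [-1.419, -2.8, 0.002]
force: [-0.4, -0.5, 0.3]
opening: 0.0502
```

apply_moves:
  deltas:
    - [50,[0,0,0],0.175]
    - [50,[0,0,0],0.175]
    - [50,[0,0,0],0.175]
    - [50,[0,0,0],0.171]
    - [50,[0,0,0],0]

```text
t: 10.05
tool_pos: [0.6375, -0.002, 0.406]
orientation: [-2.282, -2.157, 0.003]
force: [-0.6, 0.9, -0.1]
opening: 0.0499
```

```bash
cat >> h.py <<'E'
WO=np.array([.6427,.0983,0]); wth=np.radians(-3.2); WX=np.array([np.cos(wth),np.sin(wth),0]);WY=np.array([-np.sin(wth),np.cos(wth),0])
def well(x,y,z): return WO+x*WX+y*WY+[0,0,z]
def status():
    s,R,g,a=grasp(); d=g-WO; print('well mm',(1e3*np.array([WX@d,WY@d,g[2]])).round(1),'F',s['force'].round(1),'M',s['wrist_torque'].round(2),'open',round(float(s['opening']),4),'jaw',a.round(2),'t',s['t'])
E
python3 -c "
from h import *
plan(well(.001,-.061,.036),-3.2);status()"
```

```text
g [ 0.637 -0.002  0.239] jaw -3.22 open 0.0499 F [-0.6  0.9 -0.1] t 10.05 tilt [-0.0027  0.     -1.    ] q [-0.08  0.23  1.37 -0.    1.54 -0.03]
turn tool yaw -0.0004
shift if not turned [ 39.4   1.6 203. ]  if turned first [ 39.4   1.6 203. ]
well mm [-1.000e-01 -1.004e+02  2.390e+02] F [-0.6  0.9 -0.1] M [0.01 0.07 0.02] open 0.0499 jaw -3.22 t 10.05
```

apply_moves:
  deltas:
    - [50,[39.5,1.5,0],0]
    - [50,[0,0,45],0]
    - [50,[0,0,50],0]
    - [50,[0,0,45],0]
    - [50,[0,0,0],0]

```text
t: 10.68
tool_pos: [0.639, 0.0376, 0.262]
orientation: [-2.275, -2.156, 0.012]
force: [-0.3, 0.3, -0.3]
opening: 0.0497
```

```bash
python3 -c "
from h import *
plan(well(.001,-.061,.036),-3.2);status()"
```

```text
g [0.6373 0.0376 0.095 ] jaw -3.07 open 0.0497 F [-0.3  0.3 -0.3] t 10.675 tilt [-1.050e-02  1.000e-04 -9.999e-01] q [-0.02  0.35  1.5  -0.    1.3   0.03]
turn tool yaw 0.0023
shift if not turned [-0.1  3.6 59. ]  if turned first [-0.1  3.6 59. ]
well mm [ -2.  -60.9  95. ] F [-0.3  0.3 -0.3] M [-0.05  0.08 -0.01] open 0.0497 jaw -3.07 t 10.675
```

apply_moves:
  deltas:
    - [50,[0,1.5,30],0]
    - [50,[0,0,20],0]
    - [50,[0,0,9],0]
    - [50,[0,0,0],0]
    - [50,[0,0,0],0]

```text
t: 11.3
tool_pos: [0.6436, 0.0377, 0.2101]
orientation: [2.283, 2.157, 0.002]
force: [0.2, 0.6, -0.4]
opening: 0.0498
```

```bash
python3 -c "
from h import *
plan(well(.001,-.061,.036),-3.2);status()"
```

```text
g [0.6439 0.0377 0.0431] jaw -3.25 open 0.0498 F [ 0.2  0.6 -0.4] t 11.3 tilt [ 0.0017 -0.     -1.    ] q [-0.02  0.41  1.53 -0.    1.2   0.04]
turn tool yaw -0.0009
shift if not turned [-0.5 -3.6  7. ]  if turned first [-0.5 -3.6  7. ]
well mm [  4.5 -60.5  43.1] F [ 0.2  0.6 -0.4] M [-0.1   0.06 -0.01] open 0.0498 jaw -3.25 t 11.3
```

apply_moves:
  deltas:
    - [50,[0,-3.5,7],0]
    - [50,[0,0,0],0]
    - [50,[0,0,0],0]

```text
t: 11.68
tool_pos: [0.6394, 0.0379, 0.2017]
orientation: [-2.284, -2.157, 0.0]
force: [-0.6, -0.2, -0.5]
opening: 0.0501
```

```bash
python3 -c "
from h import *
status()"
```

```text
well mm [  0.1 -60.5  34.7] F [-0.6 -0.2 -0.5] M [-0.04  0.06  0.04] open 0.0501 jaw -3.26 t 11.675
```

apply_moves:
  deltas:
    - [20,[0,0,0],0]
    - [20,[0,0,0],0]
    - [20,[0,0,0],0]
    - [20,[0,0,0],0]
    - [20,[0,0,0],0]
  grip_force: 60

```text
t: 12.3
tool_pos: [0.6397, 0.0378, 0.2019]
orientation: [2.284, 2.157, 0.0]
force: [1.4, -1.6, -0.4]
opening: 0.0257
```

```bash
python3 -c "
from h import *
status()"
```

```text
well mm [  0.4 -60.6  34.9] F [ 1.4 -1.6 -0.4] M [-0.16 -0.02 -0.04] open 0.0257 jaw -3.27 t 12.3
```

apply_moves:
  deltas:
    - [20,[0,0,-7],0]
    - [20,[0,0,-8],0]
    - [20,[0,0,-7],0]
    - [20,[0,0,0],0]
    - [20,[0,0,0],0]

```text
t: 12.92
tool_pos: [0.6395, 0.0379, 0.2237]
orientation: [-2.284, -2.157, 0.0]
force: [0.3, 0.6, -3.4]
opening: 0.0257
```

```bash
python3 -c "
from h import *
status()"
```

```text
well mm [  0.1 -60.5  56.7] F [ 0.3  0.6 -3.4] M [-0.14  0.06  0.05] open 0.0257 jaw -3.26 t 12.925
```

apply_moves:
  deltas:
    - [20,[12,0,0],0]
    - [20,[15,0,0],0]
    - [20,[15,0,0],0]
    - [20,[0,0,0],0]
    - [20,[0,0,0],0]

```text
t: 13.55
tool_pos: [0.6419, 0.08, 0.2237]
orientation: [2.283, 2.158, -0.0]
force: [-0.2, -0.3, -2.5]
opening: 0.0257
```

```bash
python3 - <<'E'
from h import *
status()
im2=viewer.read_camera('side'); im=viewer.read_camera('wrist')
u,v=map(int,proj(viewer.get_calibration('side'),[.64,.03,.1]))
b=cv2.resize(im2[v-60:v+50,u-50:u+35],None,fx=4,fy=4,interpolation=cv2.INTER_CUBIC)
cv2.imwrite('pics/s6.png',np.hstack([b,cv2.resize(im[100:320,190:420],(460,440))]))
E
```

```text
well mm [  0.2 -18.3  56.7] F [-0.2 -0.3 -2.5] M [-0.19  0.07  0.01] open 0.0257 jaw -3.22 t 13.55
```

View pics/s6.png

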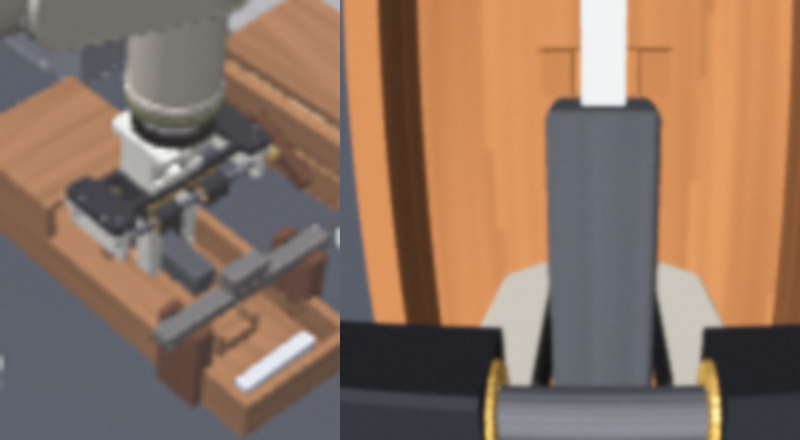

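The handle end is now in the gap, well clear of the bar. I'll loosen the grip so the tip sinks.

apply_moves:
  deltas:
    - [20,[0,0,0],0]
    - [20,[0,0,0],0]
    - [20,[0,0,0],0]
    - [20,[0,0,0],0]
  grip_force: 7

```text
t: 14.15
tool_pos: [0.642, 0.0797, 0.2238]
orientation: [2.284, 2.157, 0.0]
force: [0.5, -0.1, -2.7]
opening: 0.0261
```

```bash
cat >> h.py <<'E'
def tilt():
    """rough: rows of the handle/shaft boundary in the wrist view -> driver pitch about the pads"""
    c=viewer.get_calibration('wrist'); im=viewer.read_camera('wrist').astype(int); s,R,g,a=grasp()
    u=320; col=im[:,u-3:u+4].mean(1).sum(1); rows=[v for v in range(5,285) if col[v]>540]
    print('bright rows',rows[:1],rows[-1:])
    for k in range(0,80,10):
        t=np.radians(k); L=.055
        p=g+R@np.array([L*np.cos(t)+.005*np.sin(t),0,L*np.sin(t)-.005*np.cos(t)]); print(k,int(proj(c,p,True)[1]),end=' | ')
    print()
E
python3 -c "
from h import *
status();tilt()"
```

```text
well mm [  0.3 -18.6  56.8] F [ 0.5 -0.1 -2.7] M [-0.1   0.01 -0.02] open 0.0261 jaw -3.27 t 14.15
bright rows [83] [149]
0 159 | 10 156 | 20 157 | 30 160 | 40 166 | 50 174 | 60 183 | 70 194 |
```

apply_moves:
  deltas:
    - [20,[0,0,0],0]
    - [20,[0,0,0],0]
    - [20,[0,0,0],0]
    - [20,[0,0,0],0]
  grip_force: 4

```text
t: 14.7
tool_pos: [0.6419, 0.0798, 0.2237]
orientation: [2.284, 2.157, 0.0]
force: [0.7, -0.2, -2.2]
opening: 0.0261
```

```bash
python3 - <<'E'
from h import *
status()
a=cv2.imread('pics/s6.png')
im2=viewer.read_camera('side'); im=viewer.read_camera('wrist')
u,v=map(int,proj(viewer.get_calibration('side'),[.64,.03,.1]))
b=cv2.resize(im2[v-60:v+50,u-50:u+35],None,fx=4,fy=4,interpolation=cv2.INTER_CUBIC)
n=np.hstack([b,cv2.resize(im[100:320,190:420],(460,440))]); cv2.imwrite('pics/s7.png',n)
d=np.abs(a.astype(int)-n).sum(2); print('side change',(d[:,:340]>60).sum(),'wrist change',(d[:,340:]>60).sum())
w=im[:,320-3:324].mean(1).sum(1); print([int(x) for x in w[60:170:5]])
# widths of the handle (dark) at rows
for v in (160,180,200,215):
    r=im[v].astype(int); k=[q for q in range(265,380) if r[q,2]<r[q,0]+5]; print(v,k[0],k[-1])
E
```

```text
well mm [  0.3 -18.5  56.7] F [ 0.7 -0.2 -2.2] M [-0.13  0.06 -0.05] open 0.0261 jaw -3.27 t 14.7
side change 794 wrist change 4768
[441, 449, 463, 464, 452, 730, 731, 732, 731, 731, 730, 730, 730, 730, 730, 729, 729, 728, 421, 327, 325, 327]
160 296 346
180 296 346
200 296 345
215 296 345
```

The handle's front edge looks 8% narrower than before, so the driver has pitched about 12° and the tip is down. I'll lift slowly with the loose grip.

apply_moves:
  deltas:
    - [20,[0,0,-6],0]
    - [20,[0,0,-6],0]
    - [20,[0,0,-6],0]
    - [20,[0,0,-6],0]
    - [20,[0,0,-6],0]
  grip_force: 5

```text
t: 15.42
tool_pos: [0.6419, 0.0798, 0.2543]
orientation: [2.284, 2.157, 0.0]
force: [0.7, -0.1, -2.3]
opening: 0.0259
```

```bash
cat >> h.py <<'E'
def look():
    status(); c=viewer.get_calibration('wrist'); s,R,g,a=grasp(); im=viewer.read_camera('wrist'); cv2.imwrite('pics/last.png',im)
    w=im[:,317:324].mean(1).sum(1); e=[v for v in range(5,280) if w[v]>600]; e=e[-1] if e else None
    wid=lambda v:(lambda k:k[-1]-k[0]+1)([q for q in range(265,380) if int(im[v,q,2])<int(im[v,q,0])+5])
    print('handle front row',e,'width there',wid(e+8) if e else None)
    for k in range(0,81,10):
        t=np.radians(k); L=.055-.002
        P=[proj(c,g+R@np.array([L*np.cos(t)+.013*np.sin(t),y,L*np.sin(t)-.013*np.cos(t)]),True) for y in(-.013,.013)]
        print(k,'row',int(P[0][1]),'w',round(P[1][0]-P[0][0],1),end=' | ')
    print()
E
python3 -c "
from h import *
look()"
```

```text
well mm [  0.3 -18.5  87.3] F [ 0.7 -0.1 -2.3] M [-0.06  0.02  0.04] open 0.0259 jaw -3.26 t 15.425
handle front row 148 width there 48
0 row 167 w 58.9 | 10 row 160 w 55.3 | 20 row 157 w 52.0 | 30 row 158 w 49.0 | 40 row 162 w 46.4 | 50 row 168 w 44.1 | 60 row 176 w 42.2 | 70 row 185 w 40.6 | 80 row 196 w 39.2 |
```

apply_moves:
  deltas:
    - [20,[0,0,-6],0]
    - [20,[0,0,-6],0]
    - [20,[0,0,-6],0]
    - [20,[0,0,-6],0]
    - [20,[0,0,-4],0]

```text
t: 16.1
tool_pos: [0.642, 0.0798, 0.2824]
orientation: [2.284, 2.157, 0.001]
force: [-0.1, -0.3, -2.7]
opening: 0.0261
```

```bash
python3 -c "
from h import *
look()"
```

```text
well mm [  0.5 -18.5 115.4] F [-0.1 -0.3 -2.7] M [-0.08  0.02  0.02] open 0.0261 jaw -3.27 t 16.1
handle front row 151 width there 44
0 row 167 w 58.9 | 10 row 160 w 55.3 | 20 row 157 w 52.0 | 30 row 158 w 49.0 | 40 row 162 w 46.4 | 50 row 168 w 44.1 | 60 row 176 w 42.2 | 70 row 185 w 40.6 | 80 row 196 w 39.3 |
```

apply_moves:
  deltas:
    - [20,[-6,0,-5],0]
    - [20,[-6,0,-5],0]
    - [20,[-6,0,-5],0]
    - [20,[-6,0,-5],0]
    - [20,[-6,0,-3],0]

```text
t: 16.77
tool_pos: [0.6403, 0.0493, 0.3053]
orientation: [2.284, 2.157, 0.001]
force: [-0.1, -0.3, -3.6]
opening: 0.026
```

apply_moves:
  deltas:
    - [20,[-6,0,-4],0]
    - [20,[-6,0,-4],0]
    - [20,[-6,0,-4],0]
    - [20,[-6,0,-4],0]
    - [20,[-6,0,-4],0]

```text
t: 17.4
tool_pos: [0.6385, 0.0195, 0.325]
orientation: [2.284, 2.157, 0.0]
force: [0.4, 0.3, -2.6]
opening: 0.0258
```

```bash
python3 - <<'E'
from h import *
look()
im2=viewer.read_camera('side'); im=cv2.imread('pics/last.png')
u,v=map(int,proj(viewer.get_calibration('side'),[.64,.03,.1]))
b=cv2.resize(im2[v-60:v+50,u-50:u+35],None,fx=4,fy=4,interpolation=cv2.INTER_CUBIC)
cv2.imwrite('pics/s8.png',np.hstack([b,cv2.resize(im[50:270,190:420],(460,440))]))
E
```

```text
well mm [  0.2 -78.9 158. ] F [ 0.4  0.3 -2.6] M [-0.16  0.08  0.02] open 0.0258 jaw -3.26 t 17.4
handle front row 156 width there 43
0 row 167 w 58.9 | 10 row 160 w 55.3 | 20 row 157 w 52.0 | 30 row 158 w 49.0 | 40 row 162 w 46.4 | 50 row 168 w 44.1 | 60 row 176 w 42.2 | 70 row 185 w 40.6 | 80 row 196 w 39.3 |
```

View pics/s8.png

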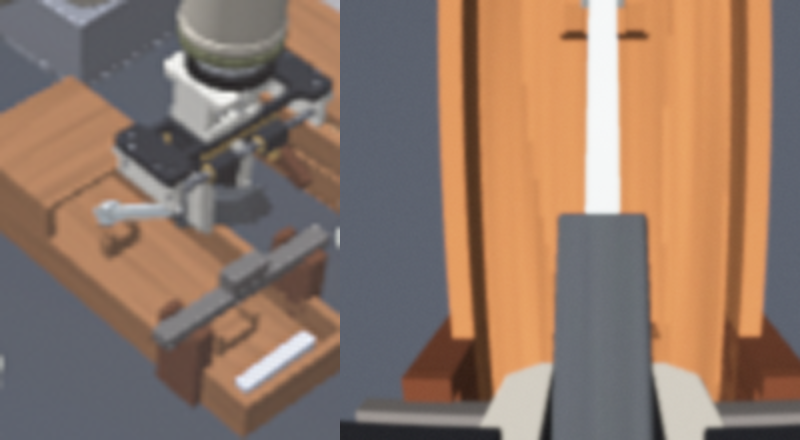

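The side view shows the driver tilted, with its socket at (105,212) free of the hood. The bar is still in its notches. I'll firm the grip, back off a little and raise.

apply_moves:
  deltas:
    - [20,[0,0,0],0]
    - [20,[0,0,0],0]
    - [20,[-8,0,-3],0]
    - [20,[-10,0,-6],0]
    - [20,[-10,0,-8],0]
  grip_force: 50

```text
t: 18.12
tool_pos: [0.6368, -0.0091, 0.3422]
orientation: [2.284, 2.157, -0.001]
force: [-0.4, -1.0, -3.0]
opening: 0.0258
```

```bash
python3 -c "
from h import *
look()"
```

```text
well mm [ 1.000e-01 -1.077e+02  1.752e+02] F [-0.4 -1.  -3. ] M [-0.09  0.06  0.02] open 0.0258 jaw -3.27 t 18.125
handle front row 156 width there 42
0 row 167 w 58.9 | 10 row 160 w 55.3 | 20 row 157 w 52.0 | 30 row 158 w 49.0 | 40 row 162 w 46.4 | 50 row 168 w 44.1 | 60 row 176 w 42.2 | 70 row 185 w 40.6 | 80 row 196 w 39.3 |
```

apply_moves:
  deltas:
    - [20,[0,0,-12],0]
    - [20,[0,0,-18],0]
    - [20,[0,0,-20],0]
    - [20,[0,0,-20],0]
    - [20,[0,0,-20],0]

```text
t: 18.8
tool_pos: [0.6369, -0.0079, 0.4337]
orientation: [2.283, 2.157, 0.001]
force: [-0.3, 0.3, -3.1]
opening: 0.0256
```

apply_moves:
  deltas:
    - [20,[0,0,-20],0]
    - [20,[0,0,-20],0]
    - [20,[0,0,-15],0]
    - [20,[0,0,0],0]
    - [20,[0,0,0],0]

```text
t: 19.42
tool_pos: [0.6369, -0.0081, 0.4858]
orientation: [-2.283, -2.157, 0.001]
force: [0.1, 0.1, -3.0]
opening: 0.0258
```

```bash
python3 - <<'E'
from h import *
look()
im2=viewer.read_camera('side'); im=viewer.read_camera('top')
u,v=map(int,proj(viewer.get_calibration('side'),[.64,.03,.15]))
b=cv2.resize(im2[v-75:v+75,u-75:u+75],(450,450),interpolation=cv2.INTER_CUBIC)
w=cv2.imread('pics/last.png')
cv2.imwrite('pics/s9.png',np.hstack([b,cv2.resize(im[80:230,210:326],(348,450))]))
cv2.imwrite('pics/side9.png',im2);cv2.imwrite('pics/top9.png',im)
E
```

```text
well mm [-1.000e-01 -1.065e+02  3.188e+02] F [ 0.1  0.1 -3. ] M [-0.15  0.13  0.  ] open 0.0258 jaw -3.26 t 19.425
handle front row 156 width there 43
0 row 167 w 58.9 | 10 row 160 w 55.3 | 20 row 157 w 52.0 | 30 row 158 w 49.0 | 40 row 162 w 46.4 | 50 row 168 w 44.1 | 60 row 176 w 42.2 | 70 row 185 w 40.6 | 80 row 196 w 39.3 |
```

View pics/s9.png

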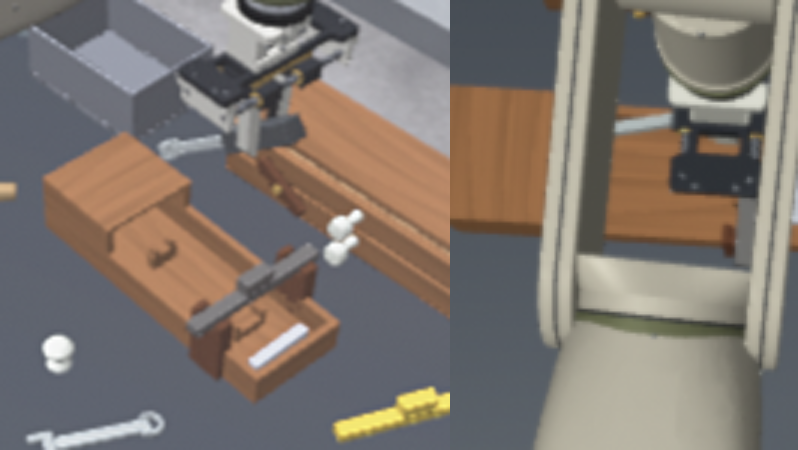

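```bash
python3 -c "
from h import *
status(); print(np.abs(robot.read_state()['dq']).max()); print(order.close_job())"
```

```text
well mm [-3.000e-01 -1.065e+02  3.184e+02] F [ 1.1 -0.5 -2.8] M [-0.13  0.06 -0.03] open 0.026 jaw -3.27 t 19.575
0.003940866698295076
the job is handed in; nothing more can be done
None
```

The keeper bar is in both post notches with its block up, and I let go of it while the driver still lay in the well. I then lifted the driver to clear its rests and slid it about 42 mm under the hood. Loosening the grip let the handle end pivot up, and I drew the driver out handle first. I handed the job in at 19.6 s.

**Last checks:**
- **Driver:** It is clamped at 50 N (opening 26 mm), carries about 3 N of weight, and the arm is nearly still. The grasp point is 318 mm above the bench and the driver is tilted roughly 40–45°. That puts the tip at about 180 mm, some 6–7 cm above the top of the bar's block.
- **Bar:** The final side view shows it still seated and the well empty except for the offcut.
- **Other objects:** The bystanders visible in that view look unmoved. I did not compare the rest against the starting pictures.

**What disagreed:**
- **Bar contact:** The bar touched down 6 mm higher than expected, with a short push of 31 N. It was hanging low in the grip because I began lifting before the fingers had fully closed. It was in fact seated, which the next picture confirmed.
- **Camera positions:** The top and wrist cameras differed by about 4 mm on the well's position, so I used the wrist values.

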